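# Make up a gift tray of three star plaques

## Robot

A 6-joint arm with a two-finger parallel gripper is mounted at the origin on the work surface. World frame = base frame: x ahead of the robot, y to its left, z up, the work surface at z = 0. Lengths are in m, angles in rad, forces in N, time in s.
With the tool pointing down it reaches from about 0.375 to 0.975 m from the base axis. Payload 3.8 kg.
Tool frame: the origin (TCP) lies midway between the tips of the shut fingers; the grasp point (between the pads) lies 19 mm behind it; z points along the fingers, y is the line along which they close (so a half turn about z gives the same grasp; the last joint's range is limited). The gripper opens to 85 mm and grips with 20 to 120 N. Pads are 22 mm wide; open, the fingers measure 114 mm over their backs; the gripper's body (76 mm by 85 mm) begins 54 mm behind the grasp point. The pads swing forward as they close: fully open they stand 13 mm farther back than shut.
Start: joints at [1.17, 0.264, 1.604, -0, 1.274, -0.037], TCP at [0.24, 0.631, 0.205] pointing down, gripper open.
Joint ranges: [-2.63, 2.63], [-0.94, 2.18], [0.31, 2.57], [-1.31, 4.45], [0, 2.66], [-2.55, 2.55]. Speed limits (rad/s): [2.57, 2.57, 3.14, 3.14, 3.14, 3.14].

## Interface

Orientations are given as a rotation vector (axis times angle).
In Python, from workcell import * gives the robot as it stands. The module is installed in compiled form; this text tells all that it offers.
- The arm moves only by the tool apply_moves, never from a script. Its arguments are lists of equal length, an entry for each row: "fingers": the opening, from 0 (shut) to 1 (fully open); "travel": the shift along the tool's x, y, z normalised to -1 to 1, where 1 is 0.05 m, a list of three; "rotation": the turn, a rotation vector about the tool's x, y, z normalised to -1 to 1, where 1 is 6 degrees, a list of three. In form: {"fingers": [fingers, ...], "travel": [[dx, dy, dz], ...], "rotation": [[ax, ay, az], ...]}. A call has 1 to 12 rows; each row shifts and turns the commanded pose from where the row before left it, along the tool's axes as they then stand; what a row does not reach is not made up. A row lasts 1/10 s, in which the tool goes at most 50 mm and 8.59 degrees, less where a joint would pass 70% of its speed; a pose out of reach is approached as far as the arm can. A call with a number of a shift or a turn outside -1 to 1 is refused whole. A call with a gripper value outside its range is refused whole. The fingers move at their own pace and stop on an object; "newtons" is the grip in N (left out, the last holds). Time passes only in rows, so rows that do not move let the fingers close. It gives the time, the measured TCP pose, the force, the opening and the grip force at its end, in the units of the state.
- read_state(): the state, without advancing time (a new reading comes with each control period).
- read_camera(name): name is "side" or "top"; returns a dict with "image" (400x640x3 uint8, red, green, blue), "fx", "fy", "cx", "cy" (pixels), "extrinsics" (4x4, takes a point from world to camera coordinates). Camera axes: x right, y down, z forward; pixel columns grow to the right and rows downward; lengths in m; the calibration is good to about 2 mm. A picture is of the moment at which its call begins. There is no depth.
- finish_job(): hands the job in; it is judged then, once.
Trained networks look in the newest picture that a camera, given by its name, has taken for a name from the list of things; names that differ only in an ending like _2 or _b are one class to them, and where a whole thing is asked for, a point or a joint stands for the part that bears it (a point fixed in the world has none). Each returns a list of dicts, best first, with "p" (0 to 1); they miss things now and then, are a little off and sometimes report something else, mostly with a low value. They report only what shows in the picture. A call takes as long as a camera call. They do not tell look-alikes from the thing itself.
- regions_of(camera, name): "mask" (400x640 bool, what is visible of it) and "bbox" ([left, top, width, height] in pixels, round what is visible of it).
- tip_of(camera, name): "location" ([column, row] in pixels: a listed point, or the origin of a listed thing).
The state is a dict: "time": time; "q": joint angles; "joint_vel": joint speeds; "joint_torque": joint torques, N m; "tool_pos": TCP position; "tcp_rot": TCP orientation; "wrist_force": force on the tool from outside, world axes, zero at the start; "torque": the same for the moment, N m; "width": opening from 0.0 (shut) to 1.0 (fully open); "grip_force": force on a finger pad.
Only numpy, scipy, OpenCV 4.12 (cv2) and the standard library are available. Lean on these libraries where they do the work, as an engineer would, in place of code of your own. Each camera call takes 0.05 s, during which the arm holds its last target. There are 200 camera calls.

## Task

The red tray must hold three star plaques: one lies in it already, so take just enough star plaques from the sloping display and lay them in, side by side, flat on the tray's floor with the star up. Lay them down, do not drop them. Leave the remaining star and the fir plaque where they are on the display, and do not disturb the knife, the jar or the brush.

Things in the scene. Friction and masses are not known exactly. Their poses are not given: they have to be found in the camera images.
- tray: fixed red open tray, outside 160 mm (x) x 346 mm (y) x 20 mm tall; walls and floor 6 mm thick, so inside 148 x 334 mm and 14 mm deep. Origin: centre of its underside, on the bench; z up. The tray and the display may swap sides (left or right of the robot).
- display: fixed wooden sloping display, 370 mm wide (y). Its face rises at 30 degrees towards its -x (towards the robot), so it faces away from the robot. Origin on the bench right below the plaques' centres, where the face is 45 mm high. An 8 mm high ledge stops the plaques' lower ends. Four plaques (three stars, one fir, any order) lie side by side, about 90 mm apart along y, centres at display x = 0.
- rail (a point): middle of a round brass rail (16 mm thick, along the display's y) above the plaques: 80 mm up the slope from their centres, 110 mm off the face, on two posts square to the slope at y = -172 and +172 mm. It bars a gripper coming straight down; one square to the slope (tilted 30 degrees, hand leaning away from the robot) passes below it.
- star_0: pale wooden plaque with a red star on its upper face: a block 96 mm long (x) x 44 mm wide (y) x 22 mm thick (z), about 60 g. Origin: centre of its underside; z points out of its starred face. This one already lies flat in the tray, its long side along the tray's x, anywhere within 100 mm of the tray's middle along y.
- star_1: pale wooden plaque with a red star on its upper face: a block 96 mm long (x) x 44 mm wide (y) x 22 mm thick (z), about 60 g. Origin: centre of its underside; z points out of its starred face. It starts lying on the sloping display with z square to the slope and x pointing down the slope.
- star_2: pale wooden plaque with a red star on its upper face: a block 96 mm long (x) x 44 mm wide (y) x 22 mm thick (z), about 60 g. Origin: centre of its underside; z points out of its starred face. It starts lying on the sloping display with z square to the slope and x pointing down the slope.
- star_3: pale wooden plaque with a red star on its upper face: a block 96 mm long (x) x 44 mm wide (y) x 22 mm thick (z), about 60 g. Origin: centre of its underside; z points out of its starred face. It starts lying on the sloping display with z square to the slope and x pointing down the slope.
- fir: dark wooden plaque with a green fir tree on it, the same size as the star plaques (96 x 44 x 22 mm, same frame), lying on the slope among them. Not wanted in the tray.
- knife: carving knife in a yellow sheath, 210 mm long, 24 mm high, lying; loose bystander, origin at the centre of its underside or bottom, leave alone
- varnish: amber jar, 64 mm across, 85 mm tall; loose bystander, origin at the centre of its underside or bottom, leave alone
- brush: small brush, 170 mm long, lying; loose bystander, origin at the centre of its underside or bottom, leave alone
Not all that is in view belongs to the job. Leave any blue or pink look-alike of the star_3 alone.

How it is judged:
At the end, for the whole second after the job is handed in: Exactly three stars (the first and two from the display) rest flat on the tray's floor (5 mm, 0.12 rad), star up, centres within 55 mm (tray x) and 155 mm (tray y) of its middle; the last star and the fir are within 30 mm of where they were (x of star_0 in the frame of tray between -0.055 and 0.055 m and y of star_0 in the frame of tray between -0.155 and 0.155 m and z of star_0 in the frame of tray below 0.011 m and angle between star_0's own z axis and vertical below 0.12 rad and linear speed of star_0 below 0.02 m/s and distance of fir from where it was at the start of the episode below 0.03 m and ((x of star_1 in the frame of tray between -0.055 and 0.055 m and y of star_1 in the frame of tray between -0.155 and 0.155 m and z of each of star_1, star_2 in the frame of tray below 0.011 m and angle between each of star_1, star_2's own z axis and vertical below 0.12 rad and linear speed of each of star_1, star_2 below 0.02 m/s and x of star_2 in the frame of tray between -0.055 and 0.055 m and y of star_2 in the frame of tray between -0.155 and 0.155 m and distance of star_3 from where it was at the start of the episode below 0.03 m) or (x of star_1 in the frame of tray between -0.055 and 0.055 m and y of star_1 in the frame of tray between -0.155 and 0.155 m and z of each of star_1, star_3 in the frame of tray below 0.011 m and angle between each of star_1, star_3's own z axis and vertical below 0.12 rad and linear speed of each of star_1, star_3 below 0.02 m/s and x of star_3 in the frame of tray between -0.055 and 0.055 m and y of star_3 in the frame of tray between -0.155 and 0.155 m and distance of star_2 from where it was at the start of the episode below 0.03 m) or (x of star_2 in the frame of tray between -0.055 and 0.055 m and y of star_2 in the frame of tray between -0.155 and 0.155 m and z of each of star_2, star_3 in the frame of tray below 0.011 m and angle between each of star_2, star_3's own z axis and vertical below 0.12 rad and linear speed of each of star_2, star_3 below 0.02 m/s and x of star_3 in the frame of tray between -0.055 and 0.055 m and y of star_3 in the frame of tray between -0.155 and 0.155 m and distance of star_1 from where it was at the start of the episode below 0.03 m))); the robot touches nothing.
It fails at once if the knife, the jar or the brush was moved over 40 mm (distance of any of knife, varnish, brush from where it was at the start of the episode above 0.04 m).
It fails at once if a star was dropped into the tray (faster than 0.7 m/s within 50 mm of its floor: a fall of some 25 mm) ((x of star_1 in the frame of tray between -0.055 and 0.055 m and y of star_1 in the frame of tray between -0.155 and 0.155 m and z of star_1 in the frame of tray below 0.056 m and linear speed of star_1 above 0.7 m/s) or (x of star_2 in the frame of tray between -0.055 and 0.055 m and y of star_2 in the frame of tray between -0.155 and 0.155 m and z of star_2 in the frame of tray below 0.056 m and linear speed of star_2 above 0.7 m/s) or (x of star_3 in the frame of tray between -0.055 and 0.055 m and y of star_3 in the frame of tray between -0.155 and 0.155 m and z of star_3 in the frame of tray below 0.056 m and linear speed of star_3 above 0.7 m/s)).
It also fails if it takes over 72 s, if anything falls off the work surface, if the arm or the gripper's body presses on something with over 40 N, if the wrist force passes 120 N, or if a joint passes its speed limit or range.

## Working session

There is one attempt and no reset: what is moved stays moved. The work goes in short steps, Python scripts to look and compute and a tool call to move; the robot and the scene stay as the last step left them, time stands still between calls to the robot, and variables do not carry over. Pictures are saved under pics/ and viewed, at most 10 in all, crops included, and the job is handed in when it is done.

Besides the shell and the picture viewer there is one more tool, called after "Call:" as name(argument=value, ...) on one line, values as JSON. apply_moves: Moves the arm, as the interface text tells. Scaled input: -1 to 1 covers 0.05 m each way for a shift and 6 degrees each way for a turn. Its arguments: {"type":"object","properties":{"fingers":{"type":"array","items":{"type":"number"}},"travel":{"type":"array","items":{"type":"array","items":{"type":"number"}}},"rotation":{"type":"array","items":{"type":"array","items":{"type":"number"}}},"newtons":{"type":"number"}},"required":["fingers","travel","rotation"]}

```bash
mkdir -p pics
python3 - <<'E'
from workcell import *
import cv2,numpy as np
s=read_state();print({k:np.round(v,3) for k,v in s.items()})
for c in("side","top"):
    r=read_camera(c);cv2.imwrite(f"pics/{c}0.png",r["image"][:,:,::-1])
    print(c,r["fx"],r["fy"],r["cx"],r["cy"],np.round(r["extrinsics"],4).tolist())
    for n in("tray","display","rail","star_1","fir","knife","varnish","brush"):
        print(n,[(np.round(d["location"],1).tolist(),round(float(d["p"]),2)) for d in tip_of(c,n)])
E
```

```text
{'time': np.float64(0.0), 'q': array([ 1.17 ,  0.265,  1.605, -0.   ,  1.274, -0.037]), 'joint_vel': array([-0.001, -0.   ,  0.   , -0.   , -0.   , -0.001]), 'joint_torque': array([-0.0000e+00, -5.1515e+01, -3.6729e+01,  0.0000e+00,  1.4000e-02,
        0.0000e+00]), 'tool_pos': array([0.24 , 0.63 , 0.203]), 'tcp_rot': array([-0.568, -3.089,  0.004]), 'wrist_force': array([ 0.636,  0.46 , -0.688]), 'torque': array([-0.007, -0.023, -0.006]), 'grip_force': np.float64(0.0), 'width': np.float64(1.003)}
side 462.6450625363953 462.6450625363953 321.4917862072437 197.68474020965502 [[0.9053, -0.4245, -0.0137, -0.4419], [-0.3431, -0.7119, -0.6127, 0.3101], [0.2503, 0.5594, -0.7902, 1.2867], [0.0, 0.0, 0.0, 1.0]]
tray [([359.8, 309.1], 0.62)]
display [([297.9, 186.8], 0.67)]
rail [([294.7, 154.1], 0.97)]
star_1 [([358.8, 317.4], 0.95), ([391.2, 173.9], 0.91), ([218.6, 216.8], 0.84), ([296.2, 171.5], 0.8), ([324.5, 207.5], 0.76), ([310.8, 188.3], 0.64), ([243.3, 130.7], 0.56), ([301.6, 189.3], 0.46)]
fir [([362.1, 318.3], 0.34)]
knife [([401.1, 299.4], 0.71)]
varnish [([333.9, 153.1], 0.8)]
brush [([381.8, 225.2], 0.71), ([292.7, 170.4], 0.16)]
top 445.93779211826916 445.93779211826916 324.4523689465507 200.14842915591436 [[-0.0233, -0.9996, 0.0148, 0.094], [-0.9926, 0.0214, -0.1194, 0.5507], [0.1191, -0.0174, -0.9927, 1.3466], [0.0, 0.0, 0.0, 1.0]]
tray [([421.6, 222.3], 0.81)]
display [([279.5, 215.9], 0.92)]
rail [([273.2, 211.1], 0.9), ([282.2, 216.7], 0.64)]
star_1 [([222.7, 300.6], 0.97), ([263.7, 216.8], 0.93), ([431.4, 221.9], 0.74), ([323.8, 205.4], 0.71), ([303.7, 119.5], 0.7), ([294.7, 210.6], 0.64), ([165.6, 240.8], 0.64), ([271.2, 303.1], 0.6)]
fir [([233.4, 221.3], 0.94)]
knife [([428.2, 174.9], 0.83)]
varnish [([248.0, 164.2], 0.76), ([260.1, 213.6], 0.46)]
brush [([353.8, 157.5], 0.77)]
```

View pics/top0.png

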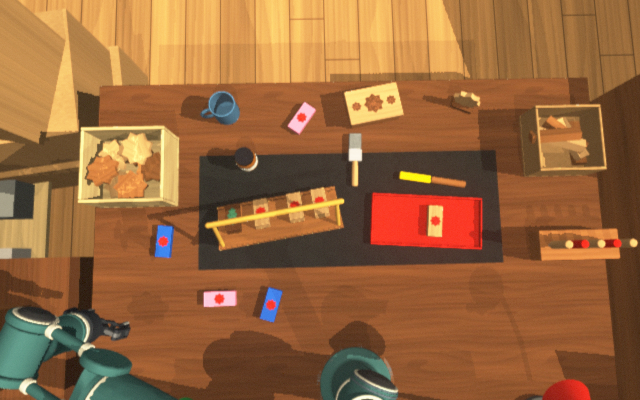

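View pics/side0.png

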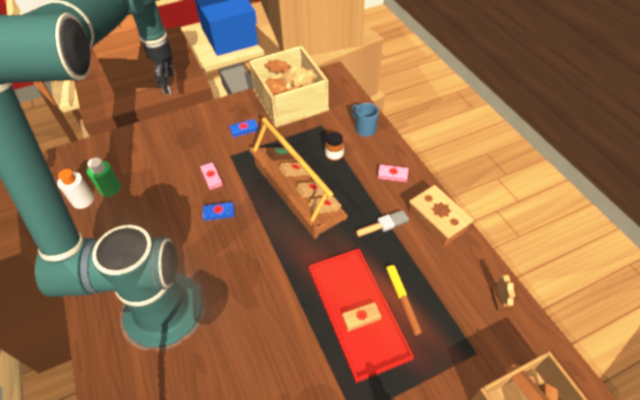

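Top view: the display is on the left, with fir at (233,213), stars at (261,210), (294,203) and (319,200), and the rail from (209,225) to (342,202). The red tray spans (371–482, 194–248), with star_0 at (435,221). The blue and pink look-alikes are elsewhere on the bench. Next I'll measure from enlarged crops.

Run:
```python
from workcell import *
import cv2,numpy as np
t=cv2.imread("pics/top0.png");s=cv2.imread("pics/side0.png")
a=cv2.resize(t[180:255,195:355],None,fx=5,fy=5,interpolation=cv2.INTER_CUBIC)
b=cv2.resize(s[112:240,240:360],None,fx=4.6,fy=4.6,interpolation=cv2.INTER_CUBIC)
cv2.imwrite("pics/crop_t.png",a);cv2.imwrite("pics/crop_s.png",b)
for n,im in(("top",t),("side",s)):
    h=cv2.cvtColor(im,cv2.COLOR_BGR2HSV)
    m=(((h[...,0]<6)|(h[...,0]>172))&(h[...,1]>150)&(h[...,2]>110)).astype(np.uint8)
    k,l,st,c=cv2.connectedComponentsWithStats(m)
    print(n,[(np.round(c[i],1).tolist(),int(st[i,4])) for i in range(1,k) if st[i,4]>6])
    i=1+np.argmax([st[j,4] if abs(c[j][0]-(425 if n=="top" else 360))<60 else 0 for j in range(1,k)])
    p=np.argwhere(l==i)[:,::-1].astype(np.float32)
    hull=cv2.convexHull(p)
    q=cv2.approxPolyDP(hull,6,True)
    print("tray quad",q[:,0].tolist(),cv2.minAreaRect(p))
    for nm in("tray","star_1","fir"):
        print(nm,[(d["bbox"],round(float(d["p"]),2)) for d in regions_of(n,nm)])
```

```text
top [([301.3, 117.0], 49), ([425.6, 220.8], 5392), ([318.5, 199.2], 29), ([294.1, 203.7], 27), ([260.1, 209.9], 30), ([435.0, 220.5], 50), ([162.7, 241.0], 57), ([613.1, 242.8], 107), ([581.0, 243.6], 106), ([218.8, 298.3], 61), ([270.5, 304.5], 56), ([567.3, 390.8], 765)]
tray quad [[481.0, 249.0], [371.0, 244.0], [372.0, 193.0], [480.0, 197.0]] ((426.62896728515625, 220.7918701171875), (112.9196548461914, 52.79731750488281), 2.726310968399048)
tray [([368.7, 195.4, 115.9, 53.4], 0.88)]
star_1 [([206.3, 293.6, 32.0, 16.0], 0.94), ([259.4, 285.1, 19.4, 33.8], 0.88), ([255.2, 200.0, 13.5, 29.1], 0.8), ([312.6, 189.4, 13.8, 29.8], 0.79), ([290.4, 105.3, 25.0, 29.9], 0.79), ([424.9, 206.0, 18.8, 29.1], 0.74)]
fir [([224.3, 203.8, 17.7, 27.9], 0.54)]
side [([2.4, 6.5], 75), ([178.4, 13.7], 854), ([21.0, 84.5], 98), ([243.2, 125.5], 19), ([295.2, 166.1], 14), ([393.0, 170.6], 25), ([210.2, 173.2], 28), ([312.5, 186.4], 17), ([327.0, 202.4], 13), ([217.7, 208.9], 31), ([359.5, 314.7], 6927), ([361.4, 314.5], 53)]
tray quad [[413.0, 360.0], [355.0, 382.0], [308.0, 265.0], [359.0, 248.0]] ((360.6741027832031, 311.34735107421875), (130.55926513671875, 65.24085998535156), 67.19029235839844)
tray [([309.5, 244.9, 101.7, 137.0], 0.73)]
star_1 [([280.8, 162.9, 23.1, 10.6], 0.83), ([200.5, 166.5, 22.6, 20.1], 0.82), ([376.0, 166.3, 30.8, 13.2], 0.78), ([228.3, 118.1, 29.7, 18.7], 0.73), ([299.4, 182.5, 20.7, 14.9], 0.68), ([202.2, 201.0, 33.9, 18.1], 0.62), ([341.9, 300.2, 38.5, 30.1], 0.59), ([310.7, 197.3, 29.0, 16.3], 0.59)]
fir [([266.0, 146.1, 27.6, 12.9], 0.54)]
```

View pics/crop_t.png

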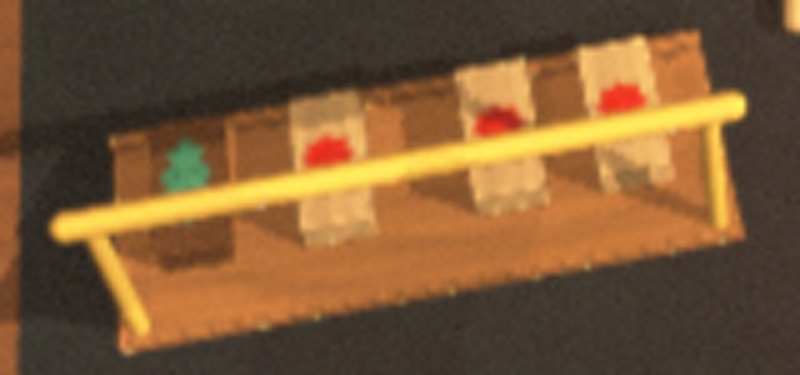

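View pics/crop_s.png

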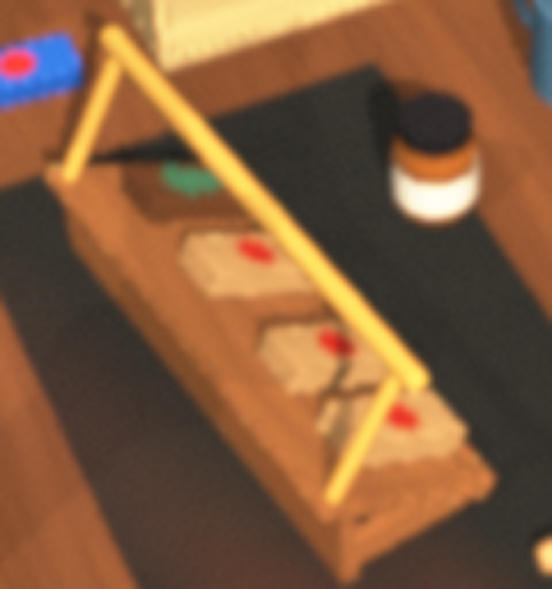

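The crops show the display clearly, yawed by a few degrees. The order is fir (left), then three stars, and the rail crosses over their upper halves. I'll fit the display pose from the post ends and triangulate the stars and tray.

```bash
cat > h.py <<'E'
import numpy as np,cv2
from scipy.optimize import least_squares
from scipy.spatial.transform import Rotation as R
C={"side":(462.645,321.492,197.685,np.array([[0.9053,-0.4245,-0.0137,-0.4419],[-0.3431,-0.7119,-0.6127,0.3101],[0.2503,0.5594,-0.7902,1.2867]])),
"top":(445.938,324.452,200.148,np.array([[-0.0233,-0.9996,0.0148,0.094],[-0.9926,0.0214,-0.1194,0.5507],[0.1191,-0.0174,-0.9927,1.3466]]))}
def proj(c,P):
    f,cx,cy,E=C[c];p=E[:,:3]@np.asarray(P,float)+E[:,3];return np.array([f*p[0]/p[2]+cx,f*p[1]/p[2]+cy])
def tri(ut,us):
    r=least_squares(lambda P:np.r_[proj("top",P)-ut,proj("side",P)-us],[.5,0,.05]);return r.x,np.abs(r.fun).max()
def atz(c,u,z):
    return least_squares(lambda p:proj(c,[p[0],p[1],z])-u,[.5,0]).x
E
python3 - <<'E'
from h import *
ct=lambda p:(np.array(p)+.5)/5-.5+[195,180]
cs=lambda p:(np.array(p)+.5)/4.6-.5+[240,112]
c30,s30=np.cos(np.pi/6),.5
def W(d,y,s,n):
    x=-s*c30+n*s30;z=.045+s*s30+n*c30;c,k=np.cos(d[2]),np.sin(d[2])
    return [d[0]+c*x-k*y,d[1]+k*x+c*y,z]
obs=[("top",ct((143,330)),.172,.08,0),("top",ct((720,225)),-.172,.08,0),("side",cs((68,178)),.172,.08,0),("side",cs((333,500)),-.172,.08,0),
("top",ct((97,225)),.172,.08,.11),("top",ct((712,112)),-.172,.08,.11),("side",cs((122,55)),.172,.08,.11),("side",cs((402,375)),-.172,.08,.11)]
r=least_squares(lambda d:np.concatenate([proj(c,W(d,*a))-u for c,u,*a in obs]),[.5,.1,0],loss="soft_l1")
d=r.x;print("display",d,np.degrees(d[2]))
for c,u,*a in obs: print(c,np.round(proj(c,W(d,*a))-u,1))
ca,sa=np.cos(d[2]),np.sin(d[2])
for ut,us in (((318.5,199.2),(327,202.4)),((294.1,203.7),(312.5,186.4)),((260.1,209.9),(295.2,166.1)),((435,220.5),(361.4,314.5))):
    P,e=tri(np.array(ut),np.array(us));v=P[:2]-d[:2]
    print("star",np.round(P,4),"err",round(e,2),"disp frame",np.round([ca*v[0]+sa*v[1],-sa*v[0]+ca*v[1]],4))
q=[(481,249),(371,244),(372,193),(480,197)]
for c,q in(("top",[(481.5,249.3),(370.6,244.5),(371.6,193),(481,197)]),("side",[(413,360),(355,382),(308,265),(359,248)])):
    p=np.array([atz(c,np.array(u,float),.02) for u in q]);print(c,np.round(p,3).tolist(),p.mean(0),cv2.minAreaRect(p.astype(np.float32)*1000))
E
```

```text
display [0.5160306  0.2206404  0.15845217] 9.078640337634623
top [ 0.9 -0.6]
top [ 0.9 -0.7]
side [-0.2  0.3]
side [-0.8  0.1]
top [-0.3 -0.2]
top [ 0.4 -0. ]
side [-0.7 -0.8]
side [-0.5 -1.3]
star [0.5539 0.0999 0.0558] err 0.24 disp frame [ 0.0183 -0.1252]
star [0.5399 0.1743 0.0601] err 0.21 disp frame [ 0.0163 -0.0495]
star [0.5235 0.2767 0.0613] err 0.1 disp frame [0.0162 0.0542]
star [ 0.4838 -0.2603  0.0255] err 0.4 disp frame [-0.1077 -0.4698]
top [[0.39, -0.401], [0.413, -0.058], [0.574, -0.067], [0.554, -0.41]] [ 0.48267255 -0.23394445] ((481.9981689453125, -233.8783721923828), (344.40576171875, 163.27880859375), 86.66796112060547)
side [[0.546, -0.422], [0.389, -0.407], [0.418, -0.058], [0.579, -0.071]] [ 0.48293817 -0.23944465] ((482.3177795410156, -239.13539123535156), (353.0501708984375, 160.93385314941406), 84.77375030517578)
```

The fit is consistent: residuals are about 1 px, star heights are about 0.06 and star_0's top is 0.0255. I'll take the two stars nearest the tray, at display y −0.125 and −0.05. Next are the pose helpers and the first move.

```bash
cat >> h.py <<'E'
D=np.array([.516,.2206,np.radians(9.08)]);T=np.array([.4825,-.2365,np.radians(-4.2)])
def Rtool(yaw,tilt):
    # tool y along frame y, tool z = down, leaning away by tilt
    z=np.array([-np.sin(tilt),0,-np.cos(tilt)]);y=np.array([0,1.,0]);x=np.cross(y,z)
    return R.from_euler("z",yaw)*R.from_matrix(np.c_[x,y,z])
RD=Rtool(D[2],np.pi/6);RDv=Rtool(D[2],0);RT=Rtool(T[2],0)
def disp(y,n,s=0.):
    x=-s*np.cos(np.pi/6)+n*.5;z=.045+s*.5+n*np.cos(np.pi/6);c,k=np.cos(D[2]),np.sin(D[2])
    return np.array([D[0]+c*x-k*y,D[1]+k*x+c*y,z])
def tray(x,y,z):
    c,k=np.cos(T[2]),np.sin(T[2]);return np.array([T[0]+c*x-k*y,T[1]+k*x+c*y,z])
def plan(*steps):
    from workcell import read_state
    s=read_state();p=np.array(s["tool_pos"]);o=R.from_rotvec(s["tcp_rot"])
    print("t",round(s["time"],2),"pos",p.round(4),"w",round(s["width"],3),"F",np.round(s["wrist_force"],1),"q",np.round(s["q"],2))
    for a in steps:
        if isinstance(a,R): v=(o.inv()*a).as_rotvec(degrees=True);print("turn units(6deg)",(v/6).round(2));o=a
        else: print("shift units(50mm)",(o.inv().apply(np.array(a)-p)/.05).round(2));p=np.array(a)
E
python3 - <<'E'
from h import *
p=disp(-.125,.2);print(p)
plan([.24,.63,.34],[p[0],p[1],.34],RDv,RD,p)
E
```

```text
[0.63447357 0.11294772 0.21820508]
t 1.2 pos [0.2402 0.6308 0.2048] w 1.001 F [ 0.6 -0.5 -0.6] q [ 1.17  0.26  1.6  -0.    1.27 -0.04]
shift units(50mm) [-0.   -0.02 -2.7 ]
shift units(50mm) [-11.05  -6.86   0.  ]
turn units(6deg) [-0.    0.   -4.99]
turn units(6deg) [0. 5. 0.]
shift units(50mm) [-1.22  0.    2.11]
```

Call:
apply_moves(fingers=[1, 1, 1, 1, 1, 1, 1, 1, 1, 1, 1, 1], travel=[[0, 0, -0.7], [0, 0, -0.7], [0, 0, -0.7], [0, 0, -0.6], [-0.55, -0.34, 0], [-0.55, -0.34, 0], [-0.55, -0.34, 0], [-0.55, -0.34, 0], [-0.55, -0.34, 0], [-0.55, -0.34, 0], [-0.55, -0.34, 0], [-0.55, -0.34, 0]], rotation=[[0, 0, 0], [0, 0, 0], [0, 0, 0], [0, 0, 0], [0, 0, 0], [0, 0, 0], [0, 0, 0], [0, 0, 0], [0, 0, 0], [0, 0, 0], [0, 0, 0], [0, 0, 0]])

```text
time: 2.4
tool_pos: [0.398, 0.4243, 0.34]
tcp_rot: [0.568, 3.09, 0.001]
wrist_force: [0.5, -0.6, -0.1]
width: 0.999
grip_force: 0.0
```

Call:
apply_moves(fingers=[1, 1, 1, 1, 1, 1, 1, 1, 1, 1, 1, 1], travel=[[-0.55, -0.34, 0], [-0.55, -0.34, 0], [-0.55, -0.34, 0], [-0.55, -0.34, 0], [-0.55, -0.34, 0], [-0.55, -0.34, 0], [-0.55, -0.34, 0], [-0.55, -0.34, 0], [-0.55, -0.34, 0], [-0.55, -0.34, 0], [-0.55, -0.34, 0], [-0.55, -0.34, 0]], rotation=[[0, 0, 0], [0, 0, 0], [0, 0, 0], [0, 0, 0], [0, 0, 0], [0, 0, 0], [0, 0, 0], [0, 0, 0], [0, 0, 0], [0, 0, 0], [0, 0, 0], [0, 0, 0]])

```text
time: 3.6
tool_pos: [0.6339, 0.1162, 0.3399]
tcp_rot: [0.569, 3.09, 0.0]
wrist_force: [0.5, -0.3, -0.7]
width: 1.001
grip_force: 0.0
```

Call:
apply_moves(fingers=[0.66, 0.66, 0.66, 0.66, 0.66, 0.66, 0.66, 0.66, 0.66, 0.66, 0.66, 0.66], travel=[[0, 0, 0], [0, 0, 0], [0, 0, 0], [0, 0, 0], [0, 0, 0], [0, 0, 0], [0, 0, 0], [0, 0, 0], [0, 0, 0], [0, 0, 0], [0, 0, 0], [0, 0, 0]], rotation=[[0, 0, -0.83], [0, 0, -0.83], [0, 0, -0.83], [0, 0, -0.83], [0, 0, -0.83], [0, 0, -0.83], [0, 0.83, 0], [0, 0.83, 0], [0, 0.83, 0], [0, 0.83, 0], [0, 0.83, 0], [0, 0.83, 0]])

```text
time: 4.8
tool_pos: [0.6335, 0.1174, 0.3401]
tcp_rot: [0.206, -2.611, 0.055]
wrist_force: [0.4, 1.5, -0.0]
width: 0.658
grip_force: 0.0
```

Run:
```python
from h import *
plan(RD,disp(-.125,.2),disp(-.125,.05),disp(-.125,.002))
```

```text
t 4.8 pos [0.6335 0.1174 0.3401] w 0.658 F [ 0.4  1.5 -0. ] q [ 0.15  0.55  1.07 -0.01  2.05 -1.58]
turn units(6deg) [ 0.   -0.   -0.01]
shift units(50mm) [-1.22 -0.09  2.11]
shift units(50mm) [-0. -0.  3.]
shift units(50mm) [0.   0.   0.96]
```

Call:
apply_moves(fingers=[0.66, 0.66, 0.66, 0.66, 0.66, 0.66, 0.66, 0.66], travel=[[-0.31, -0.02, 0.52], [-0.31, -0.02, 0.53], [-0.3, -0.02, 0.53], [-0.3, -0.03, 0.53], [0, 0, 0.6], [0, 0, 0.6], [0, 0, 0.6], [0, 0, 0]], rotation=[[0, 0, 0], [0, 0, 0], [0, 0, 0], [0, 0, 0], [0, 0, 0], [0, 0, 0], [0, 0, 0], [0, 0, 0]])

```text
time: 5.6
tool_pos: [0.5857, 0.1054, 0.1358]
tcp_rot: [0.206, -2.604, 0.056]
wrist_force: [0.2, -0.1, -0.2]
width: 0.662
grip_force: 0.0
```

Run:
```python
from h import *
from workcell import *
plan(RD,disp(-.125,.05),disp(-.125,.002))
s=read_camera("side")["image"];t=read_camera("top")["image"]
a=cv2.resize(s[60:260,210:450],(480,400),interpolation=cv2.INTER_CUBIC);b=cv2.resize(t[150:290,200:358],(451,400),interpolation=cv2.INTER_CUBIC)[:, :320]
cv2.imwrite("pics/pre.png",np.hstack([a,cv2.resize(t[150:350,200:360],(320,400),interpolation=cv2.INTER_CUBIC)])[...,::-1])
```

```text
t 5.6 pos [0.5857 0.1054 0.1358] w 0.662 F [ 0.2 -0.1 -0.2] q [ 0.14  0.55  1.44 -0.01  1.69 -1.59]
turn units(6deg) [ 0.   -0.07 -0.01]
shift units(50mm) [-0.03 -0.    1.08]
shift units(50mm) [0.   0.   0.96]
```

View pics/pre.png

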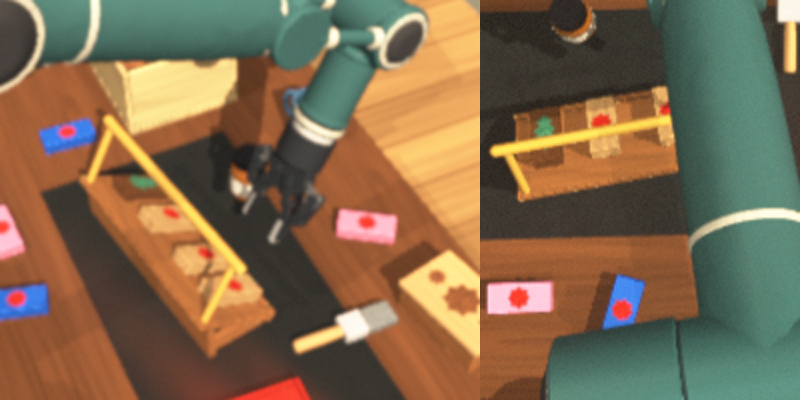

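The arm clears the rail well: the fingers are at about (340,175) in the side view and the forearm is far above the rail. I'll descend and grip.

Call:
apply_moves(fingers=[0.66, 0.66, 0.66, 0.66, 0.66, 0.66, 0.66, 0.66], travel=[[-0.03, 0, 0.4], [0, 0, 0.4], [0, 0, 0.4], [0, 0, 0.3], [0, 0, 0.3], [0, 0, 0.2], [0, 0, 0.04], [0, 0, 0]], rotation=[[0, -0.05, 0], [0, 0, 0], [0, 0, 0], [0, 0, 0], [0, 0, 0], [0, 0, 0], [0, 0, 0], [0, 0, 0]])

```text
time: 6.5
tool_pos: [0.5415, 0.0982, 0.0505]
tcp_rot: [0.207, -2.618, 0.055]
wrist_force: [-0.3, 0.1, 1.1]
width: 0.663
grip_force: 0.0
```

Call:
apply_moves(fingers=[0.3, 0.3, 0.3, 0.3, 0.3, 0.3, 0.3, 0.3], travel=[[0, 0, 0], [0, 0, 0], [0, 0, 0], [0, 0, 0], [0, 0, 0], [0, 0, 0], [0, 0, 0], [0, 0, 0]], rotation=[[0, 0, 0], [0, 0, 0], [0, 0, 0], [0, 0, 0], [0, 0, 0], [0, 0, 0], [0, 0, 0], [0, 0, 0]], newtons=50)

```text
time: 7.3
tool_pos: [0.5414, 0.0982, 0.0505]
tcp_rot: [0.207, -2.618, 0.055]
wrist_force: [-0.2, -0.4, 0.5]
width: 0.299
grip_force: 0.0
```

Run:
```python
from h import *
print(disp(-.125,.002));plan(RD,disp(-.125,.2))
```

```text
[0.53671414 0.09732419 0.04673205]
t 7.3 pos [0.5414 0.0982 0.0505] w 0.299 F [-0.2 -0.4  0.5] q [ 0.14  0.54  1.62 -0.01  1.5  -1.59]
turn units(6deg) [ 0.    0.07 -0.01]
shift units(50mm) [ 0.05 -0.   -3.85]
```

The grip missed: the fingers reached 0.30 with no force. I'll look before doing anything else.

Run:
```python
from h import *
from workcell import *
s=read_camera("side")["image"]
cv2.imwrite("pics/miss.png",cv2.resize(s[130:250,250:410],(800,600),interpolation=cv2.INTER_CUBIC)[...,::-1])
p=read_state()["tool_pos"];print(proj("side",p),(proj("side",p)-[250,130])*5)
```

```text
[323.37824125 205.25259095] [366.89120625 376.26295474]
```

View pics/miss.png

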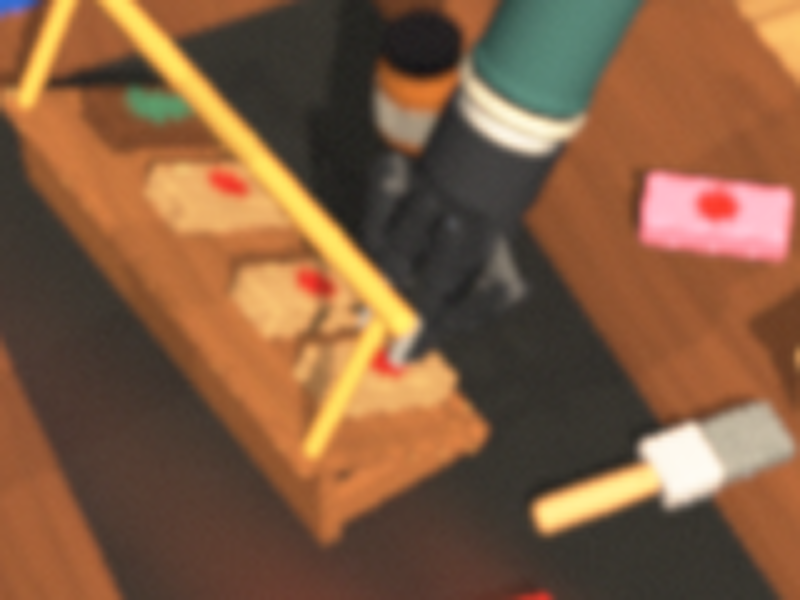

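Run:
```python
from h import *
from workcell import *
s=read_state();p=np.array(s["tool_pos"]);o=R.from_rotvec(s["tcp_rot"])
for d in(0,.01,.02,.03):
    print(d,[((proj("side",p+o.apply([0,y,-d]))-[250,130])*5).round().tolist() for y in(-.02,-.013,.013)])
print([((proj("side",disp(-.125,n))-[250,130])*5).round().tolist() for n in(0,.022)])
print([((proj("side",disp(y,.022,s_))-[250,130])*5).round().tolist() for y,s_ in((-.147,.048),(-.147,-.048),(-.103,-.048),(-.103,.048))])
```

```text
0 [[385.0, 398.0], [379.0, 390.0], [355.0, 363.0]]
0.01 [[392.0, 386.0], [385.0, 378.0], [362.0, 351.0]]
0.02 [[398.0, 373.0], [392.0, 366.0], [368.0, 338.0]]
0.03 [[405.0, 361.0], [398.0, 354.0], [374.0, 326.0]]
[[359.0, 386.0], [374.0, 359.0]]
[[337.0, 391.0], [449.0, 375.0], [408.0, 330.0], [297.0, 343.0]]
```

The tips hang about 25 mm behind the reported TCP, at (402,358) in the crop, so they closed just above the star. I'll open and go down in small steps, watching the force.

Call:
apply_moves(fingers=[0.74, 0.74, 0.74, 0.74, 0.74, 0.74], travel=[[0, 0, 0], [0, 0, 0], [0, 0, 0], [0, 0, 0], [0, 0, 0.1], [0, 0, 0.1]], rotation=[[0, 0, 0], [0, 0, 0], [0, 0, 0], [0, 0, 0], [0, 0, 0], [0, 0, 0]])

```text
time: 7.95
tool_pos: [0.5364, 0.0974, 0.0415]
tcp_rot: [0.207, -2.618, 0.055]
wrist_force: [0.2, -0.7, 0.9]
width: 0.739
grip_force: 0.0
```

Call:
apply_moves(fingers=[0.74, 0.74, 0.74], travel=[[0, 0, 0.08], [0, 0, 0.04], [0, 0, 0]], rotation=[[0, 0, 0], [0, 0, 0], [0, 0, 0]])

```text
time: 8.25
tool_pos: [0.533, 0.0969, 0.0361]
tcp_rot: [0.207, -2.617, 0.055]
wrist_force: [0.3, -0.4, 0.0]
width: 0.738
grip_force: 0.0
```

Call:
apply_moves(fingers=[0.74, 0.74, 0.74], travel=[[0, 0, 0.05], [0, 0, 0.03], [0, 0, 0]], rotation=[[0, 0, 0], [0, 0, 0], [0, 0, 0]])

```text
time: 8.55
tool_pos: [0.5315, 0.0966, 0.0329]
tcp_rot: [0.207, -2.618, 0.055]
wrist_force: [0.7, -0.1, 0.2]
width: 0.738
grip_force: 0.0
```

Call:
apply_moves(fingers=[0.74, 0.74, 0.74], travel=[[0, 0, 0.05], [0, 0, 0.04], [0, 0, 0]], rotation=[[0, 0, 0], [0, 0, 0], [0, 0, 0]])

```text
time: 8.85
tool_pos: [0.5291, 0.0963, 0.0289]
tcp_rot: [0.207, -2.618, 0.055]
wrist_force: [-0.6, 0.1, 0.3]
width: 0.737
grip_force: 0.0
```

Call:
apply_moves(fingers=[0.4, 0.4, 0.4, 0.4, 0.4, 0.4], travel=[[0, 0, 0], [0, 0, 0], [0, 0, 0], [0, 0, 0], [0, 0, 0], [0, 0, 0]], rotation=[[0, 0, 0], [0, 0, 0], [0, 0, 0], [0, 0, 0], [0, 0, 0], [0, 0, 0]], newtons=50)

```text
time: 9.45
tool_pos: [0.5297, 0.0963, 0.0295]
tcp_rot: [0.207, -2.619, 0.055]
wrist_force: [0.1, -0.9, 2.3]
width: 0.5
grip_force: 53.2
```

Gripped, at width 0.50 and 53 N. I'll lift square to the slope, then level the tool.

Call:
apply_moves(fingers=[0.4, 0.4, 0.4, 0.4, 0.4, 0.4, 0.4, 0.4, 0.4, 0.4], travel=[[0, 0, -0.2], [0, 0, -0.4], [0, 0, -0.5], [0, 0, -0.6], [0, 0, -0.6], [0, 0, -0.6], [0, 0, -0.6], [0, 0, -0.6], [0, 0, -0.5], [0, 0, 0]], rotation=[[0, 0, 0], [0, 0, 0], [0, 0, 0], [0, 0, 0], [0, 0, 0], [0, 0, 0], [0, 0, 0], [0, 0, 0], [0, 0, 0], [0, 0, 0]])

```text
time: 10.45
tool_pos: [0.6445, 0.1146, 0.2328]
tcp_rot: [0.207, -2.626, 0.054]
wrist_force: [0.2, 0.7, 0.4]
width: 0.496
grip_force: 52.9
```

Run:
```python
from h import *
plan(RDv,RT,tray(0,.08,.2),tray(0,.08,.05),tray(0,.08,0))
```

```text
t 10.45 pos [0.6445 0.1146 0.2328] w 0.496 F [0.2 0.7 0.4] q [ 0.14  0.59  1.19 -0.01  1.87 -1.59]
turn units(6deg) [ 0.   -4.86 -0.01]
turn units(6deg) [ 0.   -0.    2.21]
shift units(50mm) [ 2.72 -5.64  0.66]
shift units(50mm) [0. 0. 3.]
shift units(50mm) [0. 0. 1.]
```

Call:
apply_moves(fingers=[0.4, 0.4, 0.4, 0.4, 0.4, 0.4, 0.4, 0.4, 0.4, 0.4], travel=[[0, 0, 0], [0, 0, 0], [0, 0, 0], [0, 0, 0], [0, 0, 0], [0, 0, 0], [0, 0, 0], [0, 0, 0], [0, 0, 0], [0, 0, 0]], rotation=[[0, -0.81, 0], [0, -0.81, 0], [0, -0.81, 0], [0, -0.81, 0], [0, -0.81, 0], [0, -0.81, 0], [0, 0, 0.74], [0, 0, 0.74], [0, 0, 0.73], [0, 0, 0]])

```text
time: 11.45
tool_pos: [0.6401, 0.114, 0.2274]
tcp_rot: [-0.116, -3.13, 0.003]
wrist_force: [-1.2, 0.3, -0.8]
width: 0.495
grip_force: 52.8
```

Call:
apply_moves(fingers=[0.4, 0.4, 0.4, 0.4, 0.4, 0.4, 0.4, 0.4, 0.4, 0.4, 0.4, 0.4], travel=[[0.25, -0.51, 0.06], [0.25, -0.51, 0.06], [0.25, -0.51, 0.06], [0.25, -0.51, 0.06], [0.25, -0.51, 0.06], [0.25, -0.51, 0.06], [0.25, -0.51, 0.06], [0.25, -0.51, 0.06], [0.25, -0.51, 0.06], [0.25, -0.51, 0.06], [0.22, -0.54, 0.06], [0, 0, 0]], rotation=[[0, 0, 0], [0, 0, 0], [0, 0, 0], [0, 0, 0], [0, 0, 0], [0, 0, 0], [0, 0, 0], [0, 0, 0], [0, 0, 0], [0, 0, 0], [0, 0, 0], [0, 0, 0]])

```text
time: 12.65
tool_pos: [0.4824, -0.1591, 0.1961]
tcp_rot: [-0.117, -3.129, 0.003]
wrist_force: [-0.4, 0.5, -0.6]
width: 0.5
grip_force: 52.9
```

Run:
```python
from h import *
from workcell import *
plan(RT,tray(0,.08,.05),tray(0,.08,0))
s=read_camera("side")["image"];t=read_camera("top")["image"]
cv2.imwrite("pics/carry.png",np.hstack([cv2.resize(s[130:390,260:440],(415,600),interpolation=cv2.INTER_CUBIC),cv2.resize(t[150:390,340:490],(375,600),interpolation=cv2.INTER_CUBIC)])[...,::-1])
print((proj("side",read_state()["tool_pos"])-[260,130])*2.307)
```

```text
t 12.65 pos [ 0.4824 -0.1591  0.1961] w 0.5 F [-0.4  0.5 -0.6] q [-0.36 -0.04  1.96 -0.01  1.23 -1.86]
turn units(6deg) [-0.02 -0.1  -0.02]
shift units(50mm) [-0.12  0.06  2.92]
shift units(50mm) [0. 0. 1.]
[197.2540988  280.11379435]
```

View pics/carry.png

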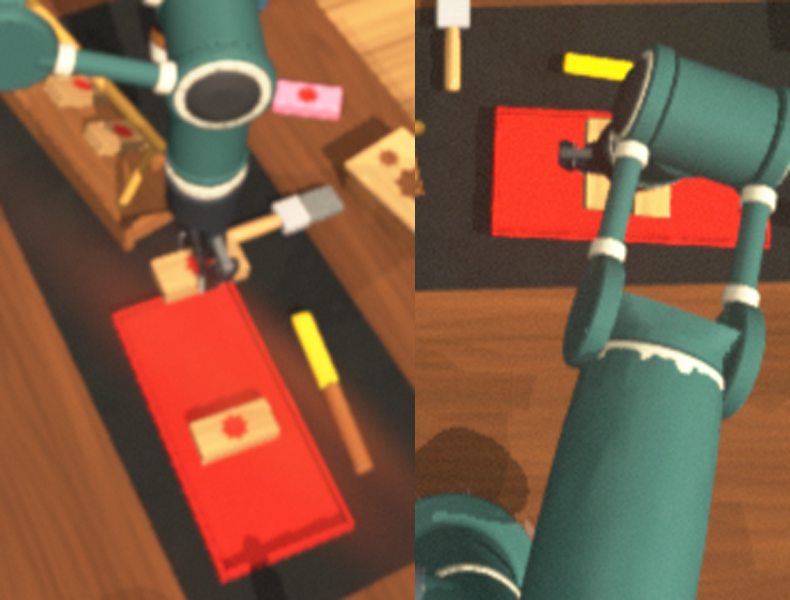

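The star is held level and centred, and star_0 lies in the middle of the tray. I'll lower it, feeling for the floor.

Call:
apply_moves(fingers=[0.4, 0.4, 0.4, 0.4, 0.4, 0.4, 0.4, 0.4, 0.4, 0.4, 0.4], travel=[[-0.06, 0.03, 0.4], [-0.06, 0.03, 0.4], [0, 0, 0.4], [0, 0, 0.4], [0, 0, 0.4], [0, 0, 0.4], [0, 0, 0.4], [0, 0, 0.3], [0, 0, 0.2], [0, 0, 0.1], [0, 0, 0]], rotation=[[0, -0.1, 0], [0, 0, 0], [0, 0, 0], [0, 0, 0], [0, 0, 0], [0, 0, 0], [0, 0, 0], [0, 0, 0], [0, 0, 0], [0, 0, 0], [0, 0, 0]])

```text
time: 13.85
tool_pos: [0.4913, -0.1543, 0.0271]
tcp_rot: [0.114, 3.137, -0.002]
wrist_force: [0.1, 0.5, -0.1]
width: 0.499
grip_force: 52.9
```

Call:
apply_moves(fingers=[0.4, 0.4, 0.4, 0.4], travel=[[0, 0, 0.1], [0, 0, 0.06], [0, 0, 0.04], [0, 0, 0]], rotation=[[0, 0, 0], [0, 0, 0], [0, 0, 0], [0, 0, 0]])

```text
time: 14.25
tool_pos: [0.4915, -0.1549, 0.0176]
tcp_rot: [0.116, 3.136, -0.003]
wrist_force: [-0.2, -0.5, -0.9]
width: 0.502
grip_force: 52.9
```

Run:
```python
from h import *
plan(RT,tray(0,.08,.0))
```

```text
t 14.25 pos [ 0.4915 -0.1549  0.0176] w 0.502 F [-0.2 -0.5 -0.9] q [-0.35  0.16  2.11 -0.    0.87 -1.85]
turn units(6deg) [-0.02  0.03 -0.  ]
shift units(50mm) [ 0.06 -0.04  0.35]
```

Call:
apply_moves(fingers=[0.4, 0.4, 0.4, 0.4], travel=[[0, 0, 0.06], [0, 0, 0.06], [0, 0, 0.06], [0, 0, 0]], rotation=[[0, 0, 0], [0, 0, 0], [0, 0, 0], [0, 0, 0]])

```text
time: 14.65
tool_pos: [0.491, -0.1547, 0.008]
tcp_rot: [0.116, 3.137, -0.002]
wrist_force: [0.3, -0.4, 0.2]
width: 0.501
grip_force: 52.9
```

Call:
apply_moves(fingers=[0.4, 0.4, 0.4, 0.4], travel=[[0, 0, 0.04], [0, 0, 0.04], [0, 0, 0.04], [0, 0, 0]], rotation=[[0, 0, 0], [0, 0, 0], [0, 0, 0], [0, 0, 0]])

```text
time: 15.05
tool_pos: [0.4913, -0.1548, 0.0022]
tcp_rot: [0.116, 3.137, -0.002]
wrist_force: [-0.2, -0.6, 0.1]
width: 0.494
grip_force: 52.9
```

Call:
apply_moves(fingers=[0.4, 0.4, 0.4], travel=[[0, 0, 0.04], [0, 0, 0.04], [0, 0, 0]], rotation=[[0, 0, 0], [0, 0, 0], [0, 0, 0]])

```text
time: 15.35
tool_pos: [0.4913, -0.1548, -0.0017]
tcp_rot: [0.116, 3.137, -0.003]
wrist_force: [-0.3, 0.8, -0.8]
width: 0.499
grip_force: 52.9
```

Call:
apply_moves(fingers=[0.4, 0.4, 0.4], travel=[[0, 0, 0.04], [0, 0, 0.04], [0, 0, 0]], rotation=[[0, 0, 0], [0, 0, 0], [0, 0, 0]])

```text
time: 15.65
tool_pos: [0.4913, -0.1548, -0.0057]
tcp_rot: [0.116, 3.137, -0.003]
wrist_force: [0.3, -0.6, -1.3]
width: 0.499
grip_force: 52.9
```

Call:
apply_moves(fingers=[0.4, 0.4], travel=[[0, 0, 0.04], [0, 0, 0]], rotation=[[0, 0, 0], [0, 0, 0]])

```text
time: 15.85
tool_pos: [0.4914, -0.1549, -0.0076]
tcp_rot: [0.116, 3.137, -0.003]
wrist_force: [-1.8, -0.1, -0.3]
width: 0.496
grip_force: 52.9
```

Call:
apply_moves(fingers=[0.4, 0.4], travel=[[0, 0, 0.03], [0, 0, 0]], rotation=[[0, 0, 0], [0, 0, 0]])

```text
time: 16.05
tool_pos: [0.4915, -0.1549, -0.0091]
tcp_rot: [0.116, 3.137, -0.003]
wrist_force: [0.3, 0.7, -0.4]
width: 0.498
grip_force: 52.9
```

Call:
apply_moves(fingers=[0.4, 0.4], travel=[[0, 0, 0.03], [0, 0, 0]], rotation=[[0, 0, 0], [0, 0, 0]])

```text
time: 16.25
tool_pos: [0.4915, -0.1549, -0.0105]
tcp_rot: [0.116, 3.136, -0.003]
wrist_force: [-0.6, 0.0, 0.2]
width: 0.5
grip_force: 52.9
```

Call:
apply_moves(fingers=[0.4, 0.4], travel=[[0, 0, 0.03], [0, 0, 0]], rotation=[[0, 0, 0], [0, 0, 0]])

```text
time: 16.45
tool_pos: [0.4918, -0.155, -0.0117]
tcp_rot: [0.116, 3.136, -0.003]
wrist_force: [-0.1, -0.3, -0.3]
width: 0.498
grip_force: 53.0
```

Call:
apply_moves(fingers=[0.4, 0.4], travel=[[0, 0, 0.03], [0, 0, 0]], rotation=[[0, 0, 0], [0, 0, 0]])

```text
time: 16.65
tool_pos: [0.4918, -0.155, -0.0118]
tcp_rot: [0.116, 3.136, -0.003]
wrist_force: [-4.7, 1.6, 13.0]
width: 0.499
grip_force: 54.3
```

Contact at TCP z −0.0118 with 13 N. I'll ease off, open and rise.

Call:
apply_moves(fingers=[0.4, 0.7, 0.7, 0.7, 0.7, 0.7], travel=[[0, 0, -0.02], [0, 0, 0], [0, 0, 0], [0, 0, 0], [0, 0, 0], [0, 0, 0]], rotation=[[0, 0, 0], [0, 0, 0], [0, 0, 0], [0, 0, 0], [0, 0, 0], [0, 0, 0]])

```text
time: 17.25
tool_pos: [0.4915, -0.1549, -0.0126]
tcp_rot: [0.116, 3.137, -0.003]
wrist_force: [0.1, -0.5, -0.8]
width: 0.701
grip_force: 0.0
```

Call:
apply_moves(fingers=[0.7, 0.7, 0.7, 0.7, 0.7, 0.7, 0.7, 0.7, 0.7, 0.7, 0.7, 0.7], travel=[[0, 0, -0.2], [0, 0, -0.4], [0, 0, -0.5], [0, 0, -0.6], [0, 0, -0.6], [0, 0, -0.6], [0, 0, -0.6], [0, 0, -0.6], [0, 0, -0.6], [0, 0, -0.6], [0, 0, -0.6], [0, 0, 0]], rotation=[[0, 0, 0], [0, 0, 0], [0, 0, 0], [0, 0, 0], [0, 0, 0], [0, 0, 0], [0, 0, 0], [0, 0, 0], [0, 0, 0], [0, 0, 0], [0, 0, 0], [0, 0, 0]])

```text
time: 18.45
tool_pos: [0.4933, -0.1553, 0.2891]
tcp_rot: [0.115, 3.126, -0.008]
wrist_force: [0.4, -0.3, 1.3]
width: 0.702
grip_force: 0.0
```

Run:
```python
from h import *
from workcell import *
p=disp(-.05,.2)
plan([p[0],p[1],.3],RDv,RD,p,disp(-.05,.04),disp(-.05,-.0165))
s=read_camera("side")["image"]
im=s[130:390,230:440]
cv2.imwrite("pics/after1.png",cv2.resize(im,(484,600),interpolation=cv2.INTER_CUBIC)[...,::-1])
for c in("side","top"):
    if c=="top":read_camera(c)
    print(c,[(np.round(d["location"],1).tolist(),round(float(d["p"]),2)) for d in tip_of(c,"star_1")])
```

```text
t 18.45 pos [ 0.4933 -0.1553  0.2891] w 0.702 F [ 0.4 -0.3  1.3] q [-0.35 -0.09  1.83 -0.    1.38 -1.85]
shift units(50mm) [-2.08  7.02 -0.22]
turn units(6deg) [-0.06  0.12 -2.22]
turn units(6deg) [0. 5. 0.]
shift units(50mm) [-0.82  0.    1.42]
shift units(50mm) [0.  0.  3.2]
shift units(50mm) [-0.   -0.    1.13]
side [([309.3, 189.8], 0.71), ([219.9, 214.0], 0.71), ([211.4, 178.8], 0.65), ([392.0, 176.3], 0.61), ([360.3, 317.3], 0.59), ([346.5, 285.4], 0.59), ([290.2, 172.5], 0.52)]
top [([400.7, 220.1], 0.95), ([302.3, 120.4], 0.88), ([220.8, 300.9], 0.82), ([262.9, 213.8], 0.76), ([294.8, 213.6], 0.69), ([271.2, 302.7], 0.64), ([165.6, 242.2], 0.62), ([434.0, 219.9], 0.59)]
```

View pics/after1.png

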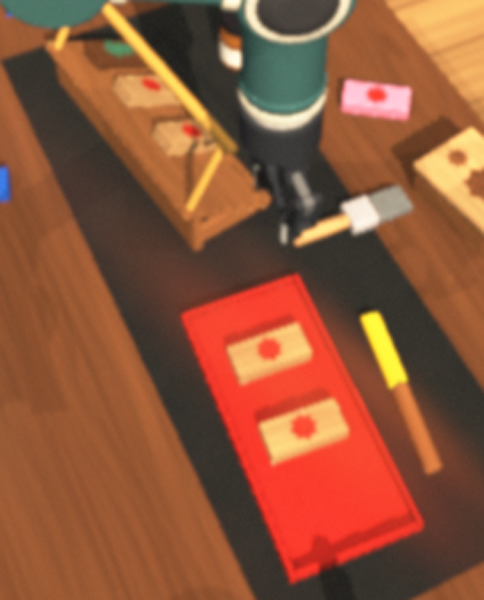

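The first star lies flat in the tray beside star_0: they show at (269,350) and (303,427) in the crop, with the tray's far end free. Now the second star.

Call:
apply_moves(fingers=[0.74, 0.74, 0.74, 0.74, 0.74, 0.74, 0.74, 0.74, 0.74, 0.74, 0.74, 0.74], travel=[[-0.17, 0.58, -0.02], [-0.17, 0.58, -0.02], [-0.17, 0.58, -0.02], [-0.17, 0.58, -0.02], [-0.17, 0.58, -0.02], [-0.17, 0.58, -0.02], [-0.17, 0.59, -0.02], [-0.17, 0.59, -0.02], [-0.17, 0.59, -0.02], [-0.18, 0.59, -0.02], [-0.18, 0.59, -0.02], [-0.18, 0.59, 0]], rotation=[[0, 0, 0], [0, 0, 0], [0, 0, 0], [0, 0, 0], [0, 0, 0], [0, 0, 0], [0, 0, 0], [0, 0, 0], [0, 0, 0], [0, 0, 0], [0, 0, 0], [0, 0, 0]])

```text
time: 19.85
tool_pos: [0.6191, 0.189, 0.2912]
tcp_rot: [-0.116, -3.139, 0.005]
wrist_force: [0.3, -0.1, 1.0]
width: 0.739
grip_force: 0.0
```

Call:
apply_moves(fingers=[0.74, 0.74, 0.74, 0.74, 0.74, 0.74, 0.74, 0.74, 0.74, 0.74], travel=[[0, 0, 0], [0, 0, 0], [0, 0, 0], [0, 0, 0], [0, 0, 0], [0, 0, 0], [0, 0, 0], [0, 0, 0], [0, 0, 0], [0, 0, 0]], rotation=[[-0.02, 0.04, -0.74], [-0.02, 0.04, -0.74], [-0.02, 0.04, -0.74], [0, 0.83, 0], [0, 0.83, 0], [0, 0.83, 0], [0, 0.83, 0], [0, 0.84, 0], [0, 0.84, 0], [0, 0, 0]])

```text
time: 20.85
tool_pos: [0.6197, 0.1877, 0.2867]
tcp_rot: [0.207, -2.591, 0.051]
wrist_force: [0.6, -0.2, -1.4]
width: 0.739
grip_force: 0.0
```

Run:
```python
from h import *
plan(RD,disp(-.05,.2),disp(-.05,.04),disp(-.05,-.0165))
```

```text
t 20.85 pos [0.6197 0.1877 0.2867] w 0.739 F [ 0.6 -0.2 -1.4] q [ 0.23  0.57  1.13  0.05  1.98 -1.49]
turn units(6deg) [ 0.04 -0.18  0.02]
shift units(50mm) [-0.73 -0.02  1.16]
shift units(50mm) [0.  0.  3.2]
shift units(50mm) [-0.   -0.    1.13]
```

Call:
apply_moves(fingers=[0.74, 0.74, 0.74, 0.74, 0.74, 0.74, 0.74, 0.74, 0.74, 0.74, 0.74], travel=[[-0.36, -0.01, 0.58], [-0.37, -0.01, 0.58], [0, 0, 0], [0, 0, 0.5], [0, 0, 0.5], [0, 0, 0.5], [0, 0, 0.5], [0, 0, 0.5], [0, 0, 0.4], [0, 0, 0.3], [0, 0, 0]], rotation=[[0, -0.18, 0], [0, 0, 0], [0, 0, 0], [0, 0, 0], [0, 0, 0], [0, 0, 0], [0, 0, 0], [0, 0, 0], [0, 0, 0], [0, 0, 0], [0, 0, 0]])

```text
time: 21.95
tool_pos: [0.5428, 0.1758, 0.085]
tcp_rot: [0.21, -2.618, 0.048]
wrist_force: [-0.9, 0.1, 0.3]
width: 0.737
grip_force: 0.0
```

Run:
```python
from h import *
plan(RD,disp(-.05,-.0165))
```

```text
t 21.95 pos [0.5428 0.1758 0.085 ] w 0.737 F [-0.9  0.1  0.3] q [ 0.24  0.54  1.55  0.04  1.57 -1.5 ]
turn units(6deg) [0.04 0.07 0.03]
shift units(50mm) [-0.06 -0.03  1.22]
```

Call:
apply_moves(fingers=[0.74, 0.74, 0.74, 0.74, 0.74, 0.74, 0.74], travel=[[-0.06, -0.03, 0.3], [0, 0, 0.3], [0, 0, 0.2], [0, 0, 0.2], [0, 0, 0.12], [0, 0, 0.06], [0, 0, 0]], rotation=[[0.04, 0.07, 0.03], [0, 0, 0], [0, 0, 0], [0, 0, 0], [0, 0, 0], [0, 0, 0], [0, 0, 0]])

```text
time: 22.65
tool_pos: [0.5183, 0.1705, 0.0326]
tcp_rot: [0.207, -2.613, 0.055]
wrist_force: [0.1, -0.6, 0.5]
width: 0.743
grip_force: 0.0
```

Run:
```python
from h import *
plan(RD,disp(-.05,-.0165))
```

```text
t 22.65 pos [0.5183 0.1705 0.0326] w 0.743 F [ 0.1 -0.6  0.5] q [ 0.24  0.55  1.64  0.04  1.47 -1.5 ]
turn units(6deg) [ 0.    0.02 -0.  ]
shift units(50mm) [ 0.03 -0.    0.06]
```

Call:
apply_moves(fingers=[0.74, 0.4, 0.4, 0.4, 0.4, 0.4, 0.4], travel=[[0.03, 0, 0.05], [0, 0, 0], [0, 0, 0], [0, 0, 0], [0, 0, 0], [0, 0, 0], [0, 0, 0]], rotation=[[0, 0, 0], [0, 0, 0], [0, 0, 0], [0, 0, 0], [0, 0, 0], [0, 0, 0], [0, 0, 0]], newtons=50)

```text
time: 23.35
tool_pos: [0.5165, 0.1703, 0.032]
tcp_rot: [0.207, -2.614, 0.055]
wrist_force: [0.5, 0.1, 5.9]
width: 0.496
grip_force: 53.0
```

Call:
apply_moves(fingers=[0.4, 0.4, 0.4, 0.4, 0.4, 0.4, 0.4, 0.4, 0.4, 0.4], travel=[[0, 0, -0.2], [0, 0, -0.4], [0, 0, -0.5], [0, 0, -0.6], [0, 0, -0.6], [0, 0, -0.6], [0, 0, -0.6], [0, 0, -0.6], [0, 0, -0.5], [0, 0, 0]], rotation=[[0, 0, 0], [0, 0, 0], [0, 0, 0], [0, 0, 0], [0, 0, 0], [0, 0, 0], [0, 0, 0], [0, 0, 0], [0, 0, 0], [0, 0, 0]])

```text
time: 24.35
tool_pos: [0.632, 0.1887, 0.2341]
tcp_rot: [0.207, -2.621, 0.054]
wrist_force: [0.4, -1.1, 0.2]
width: 0.492
grip_force: 52.5
```

Run:
```python
from h import *
plan(RDv,RT,tray(0,-.11,.2),tray(0,-.11,.05),tray(0,-.11,0))
```

```text
t 24.35 pos [0.632  0.1887 0.2341] w 0.492 F [ 0.4 -1.1  0.2] q [ 0.23  0.6   1.18  0.04  1.88 -1.5 ]
turn units(6deg) [ 0.01 -4.91 -0.  ]
turn units(6deg) [ 0.   -0.    2.21]
shift units(50mm) [  2.36 -10.9    0.68]
shift units(50mm) [0. 0. 3.]
shift units(50mm) [0. 0. 1.]
```

Call:
apply_moves(fingers=[0.4, 0.4, 0.4, 0.4, 0.4, 0.4, 0.4, 0.4, 0.4, 0.4], travel=[[0, 0, 0], [0, 0, 0], [0, 0, 0], [0, 0, 0], [0, 0, 0], [0, 0, 0], [0, 0, 0], [0, 0, 0], [0, 0, 0], [0, 0, 0]], rotation=[[0, -0.82, 0], [0, -0.82, 0], [0, -0.82, 0], [0, -0.82, 0], [0, -0.82, 0], [0, -0.82, 0], [0, 0, 0.74], [0, 0, 0.74], [0, 0, 0.73], [0, 0, 0]])

```text
time: 25.35
tool_pos: [0.6276, 0.1878, 0.2289]
tcp_rot: [-0.115, -3.131, 0.003]
wrist_force: [-0.8, 0.2, 0.2]
width: 0.497
grip_force: 52.5
```

Call:
apply_moves(fingers=[0.4, 0.4, 0.4, 0.4, 0.4, 0.4, 0.4, 0.4, 0.4, 0.4, 0.4], travel=[[0.11, -0.5, 0.03], [0.11, -0.5, 0.03], [0.11, -0.5, 0.03], [0.11, -0.5, 0.03], [0.11, -0.5, 0.03], [0.11, -0.5, 0.03], [0.11, -0.5, 0.03], [0.11, -0.5, 0.03], [0.11, -0.5, 0.03], [0.11, -0.5, 0.03], [0.11, -0.5, 0.03]], rotation=[[0, 0, 0], [0, 0, 0], [0, 0, 0], [0, 0, 0], [0, 0, 0], [0, 0, 0], [0, 0, 0], [0, 0, 0], [0, 0, 0], [0, 0, 0], [0, 0, 0]])

```text
time: 26.45
tool_pos: [0.5473, -0.0824, 0.2138]
tcp_rot: [-0.111, -3.132, 0.001]
wrist_force: [0.4, -0.5, -0.3]
width: 0.497
grip_force: 52.5
```

Call:
apply_moves(fingers=[0.4, 0.4, 0.4, 0.4, 0.4, 0.4, 0.4, 0.4, 0.4, 0.4, 0.4, 0.4], travel=[[0.11, -0.5, 0.03], [0.11, -0.5, 0.03], [0.11, -0.5, 0.03], [0.11, -0.5, 0.03], [0.11, -0.5, 0.03], [0.11, -0.5, 0.03], [0.11, -0.5, 0.03], [0.11, -0.5, 0.03], [0.11, -0.5, 0.03], [0.11, -0.5, 0.03], [0, -0.3, 0], [0, 0, 0]], rotation=[[0, 0, 0], [0, 0, 0], [0, 0, 0], [0, 0, 0], [0, 0, 0], [0, 0, 0], [0, 0, 0], [0, 0, 0], [0, 0, 0], [0, 0, 0], [0, 0, 0], [0, 0, 0]])

```text
time: 27.65
tool_pos: [0.4736, -0.3431, 0.1999]
tcp_rot: [-0.117, -3.133, 0.001]
wrist_force: [-0.5, 0.4, -0.7]
width: 0.496
grip_force: 52.5
```

Run:
```python
from h import *
plan(RT,tray(0,-.11,.2),tray(0,-.11,.02))
```

```text
t 27.65 pos [ 0.4736 -0.3431  0.1999] w 0.496 F [-0.5  0.4 -0.7] q [-0.67  0.1   1.8  -0.    1.24 -2.16]
turn units(6deg) [-0.01 -0.06 -0.01]
shift units(50mm) [-0.02 -0.06 -0.  ]
shift units(50mm) [0.  0.  3.6]
```

Call:
apply_moves(fingers=[0.4, 0.4, 0.4, 0.4, 0.4, 0.4, 0.4, 0.4, 0.4, 0.4, 0.4, 0.4], travel=[[-0.02, -0.06, 0.4], [0, 0, 0.5], [0, 0, 0.5], [0, 0, 0.5], [0, 0, 0.5], [0, 0, 0.4], [0, 0, 0.4], [0, 0, 0.2], [0, 0, 0.2], [0, 0, 0.1], [0, 0, 0.1], [0, 0, 0]], rotation=[[0, -0.06, 0], [0, 0, 0], [0, 0, 0], [0, 0, 0], [0, 0, 0], [0, 0, 0], [0, 0, 0], [0, 0, 0], [0, 0, 0], [0, 0, 0], [0, 0, 0], [0, 0, 0]])

```text
time: 28.85
tool_pos: [0.475, -0.3452, 0.0106]
tcp_rot: [0.115, 3.139, -0.002]
wrist_force: [0.4, 1.2, -0.7]
width: 0.49
grip_force: 52.5
```

Run:
```python
from h import *
plan(RT,tray(0,-.11,-.006))
```

```text
t 28.85 pos [ 0.475  -0.3452  0.0106] w 0.49 F [ 0.4  1.2 -0.7] q [-0.67  0.29  1.96 -0.    0.89 -2.17]
turn units(6deg) [-0.01  0.01  0.  ]
shift units(50mm) [ 0.01 -0.02  0.33]
```

Call:
apply_moves(fingers=[0.4, 0.4, 0.4, 0.4, 0.4, 0.4], travel=[[0, 0, 0.1], [0, 0, 0.08], [0, 0, 0.06], [0, 0, 0.05], [0, 0, 0.03], [0, 0, 0]], rotation=[[0, 0, 0], [0, 0, 0], [0, 0, 0], [0, 0, 0], [0, 0, 0], [0, 0, 0]])

```text
time: 29.45
tool_pos: [0.4748, -0.3451, -0.0056]
tcp_rot: [0.115, 3.139, -0.001]
wrist_force: [0.7, 0.2, -0.3]
width: 0.494
grip_force: 52.5
```

Call:
apply_moves(fingers=[0.4, 0.4], travel=[[0, 0, 0.04], [0, 0, 0]], rotation=[[0, 0, 0], [0, 0, 0]])

```text
time: 29.65
tool_pos: [0.4749, -0.3452, -0.0074]
tcp_rot: [0.115, 3.139, -0.002]
wrist_force: [-0.1, 0.5, -0.4]
width: 0.496
grip_force: 52.5
```

Call:
apply_moves(fingers=[0.4, 0.4], travel=[[0, 0, 0.03], [0, 0, 0]], rotation=[[0, 0, 0], [0, 0, 0]])

```text
time: 29.85
tool_pos: [0.4749, -0.3452, -0.0089]
tcp_rot: [0.115, 3.139, -0.002]
wrist_force: [-0.5, -0.6, 0.1]
width: 0.498
grip_force: 52.5
```

Call:
apply_moves(fingers=[0.4, 0.4], travel=[[0, 0, 0.03], [0, 0, 0]], rotation=[[0, 0, 0], [0, 0, 0]])

```text
time: 30.05
tool_pos: [0.4752, -0.3454, -0.0101]
tcp_rot: [0.115, 3.139, -0.002]
wrist_force: [0.1, 0.7, -0.8]
width: 0.498
grip_force: 52.5
```

Call:
apply_moves(fingers=[0.4, 0.4], travel=[[0, 0, 0.02], [0, 0, 0]], rotation=[[0, 0, 0], [0, 0, 0]])

```text
time: 30.25
tool_pos: [0.4752, -0.3455, -0.0102]
tcp_rot: [0.115, 3.139, -0.002]
wrist_force: [-1.8, 1.5, 7.5]
width: 0.496
grip_force: 53.2
```

Contact with the floor at 7.5 N. I'll release, rise and check.

Call:
apply_moves(fingers=[0.4, 0.68, 0.68, 0.68, 0.68, 0.68], travel=[[0, 0, -0.01], [0, 0, 0], [0, 0, 0], [0, 0, 0], [0, 0, 0], [0, 0, 0]], rotation=[[0, 0, 0], [0, 0, 0], [0, 0, 0], [0, 0, 0], [0, 0, 0], [0, 0, 0]])

```text
time: 30.85
tool_pos: [0.4749, -0.3452, -0.011]
tcp_rot: [0.115, 3.139, -0.002]
wrist_force: [0.1, -0.5, -0.2]
width: 0.68
grip_force: 0.0
```

Call:
apply_moves(fingers=[0.68, 0.68, 0.68, 0.68, 0.68, 0.68, 0.68, 0.68, 0.68, 0.68, 0.68, 0.68], travel=[[0, 0, -0.2], [0, 0, -0.4], [0, 0, -0.5], [0, 0, -0.6], [0, 0, -0.6], [0, 0, -0.6], [0, 0, -0.6], [0, 0, -0.6], [0, 0, -0.6], [0, 0, -0.6], [0, 0, -0.6], [0, 0, 0]], rotation=[[0, 0, 0], [0, 0, 0], [0, 0, 0], [0, 0, 0], [0, 0, 0], [0, 0, 0], [0, 0, 0], [0, 0, 0], [0, 0, 0], [0, 0, 0], [0, 0, 0], [0, 0, 0]])

```text
time: 32.05
tool_pos: [0.4771, -0.3466, 0.2911]
tcp_rot: [0.115, 3.13, -0.012]
wrist_force: [0.2, 0.2, 0.5]
width: 0.679
grip_force: 0.0
```

Run:
```python
from h import *
from workcell import *
plan()
s=read_camera("side")["image"];t=read_camera("top")["image"]
cv2.imwrite("pics/end.png",np.hstack([cv2.resize(s[130:390,230:440],(420,520),interpolation=cv2.INTER_CUBIC),cv2.resize(t[140:400,195:385],(380,520),interpolation=cv2.INTER_CUBIC)])[...,::-1])
```

```text
t 32.05 pos [ 0.4771 -0.3466  0.2911] w 0.679 F [0.2 0.2 0.5] q [-0.67  0.05  1.69 -0.    1.39 -2.17]
```

View pics/end.png

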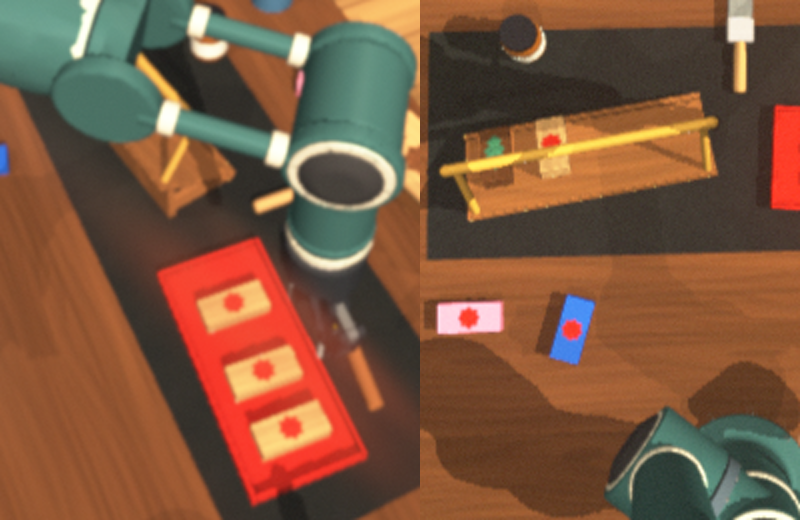

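The three stars lie flat, star up, in the tray, at (234,303), (263,370) and (291,428) in the side crop. The fir and the last star are still on the display at (495,147) and (550,142) in the top crop, and the jar and brush are undisturbed. Handing in.

```bash
python3 -c "
from workcell import *
print(finish_job())"
```

```text
the job is handed in; nothing more can be done
None
```

Two stars from the display are laid flat and star up beside the first in the tray, the last star and the fir are still on the display, and the job is handed in at about 32 s; no verdict was returned.

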